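# Mesh the grinding jar with the press-to-run grinder and hold it down

### The arm

A 6-joint arm with a two-finger parallel gripper is mounted at the origin on the work surface. World frame = base frame: x ahead of the robot, y to its left, z up, the work surface at z = 0. Lengths are in mm, angles in rad, forces in N, time in s.
With the tool pointing down it reaches from about 275 to 825 mm from the base axis. Payload 5.2 kg.
Tool frame: the origin (TCP) lies on the centre line of the jaws, within the pads' length; the fingertips stand arm.finger_overhang ahead of it and the grasp point (between the pads) is the TCP (arm.finger_overhang is the distance from the TCP to the fingertips, in mm); y points along the fingers, x is the direction in which the jaws open and shut, and the axes are right-handed (so a half turn about y gives the same grasp; the last joint's range is limited). The gripper opens to 93 mm and grips with 3 to 60 N. Pads are 15 mm wide; open, the fingers measure 128 mm over their backs; the gripper's body (75 mm by 188 mm) begins 65 mm behind the grasp point.
Start: joints at [-1.524, 0.259, 1.535, -0, 1.348, -0.203], TCP at [135.987, -532.928, 237.653] pointing down, gripper open.
Joint ranges: [-3.14, 3.14], [-0.91, 2.08], [0.19, 2.58], [-1.22, 4.36], [0.22, 2.71], [-3.12, 3.12]. Speed limits (rad/s): [2.57, 2.57, 3.14, 3.14, 3.14, 3.14].

### API

Orientations are given as a unit quaternion [x, y, z, w].
In Python, from station import arm, eyes gives the robot as it stands.
- The arm moves only by the tool drive_tool, never from a script. Its argument "commands" is one flat list of numbers, 5 for each row, row after row: the opening, from -1 (shut) to 1 (fully open), then the shift along the world's x, y, z in m, then the turn about the world's z in degrees. A call has 1 to 20 rows; each row shifts and turns the commanded pose from where the row before left it; what a row does not reach is not made up. A row lasts 1/8 s, in which the tool goes at most 62.5 mm and 10.7 degrees, less where a joint would pass 70% of its speed; a pose out of reach is approached as far as the arm can. A call is refused whole if a number of a shift passes 0.0625 or a number of a turn 10.7, either way. A call with a gripper value outside its range is refused whole. The fingers move at their own pace and stop on an object; the grip force is fixed at half the most. Time passes only in rows, so rows that do not move let the fingers close. It gives the time, the measured TCP pose, the force and the opening at its end, in the units of the state.
- arm.get_state(): the state, without advancing time (a new reading comes with each control period).
- eyes.capture(name): name is "side" or "top"; returns a dict with "frame" (400x640x3 uint8, blue, green, red), "camera_matrix" (3x3 intrinsics, pixels), "k1" (the pictures are not rectified: a ray, as slopes to the right and down, at radius r is drawn at 1 + k1 r^2 times it, then the intrinsics apply), "R" (3x3) and "t" (3): a world point X has camera coordinates R X + t. Camera axes: x right, y down, z forward; pixel columns grow to the right and rows downward; lengths in mm; the calibration is good to about 2 mm. A picture is of the moment at which its call begins. There is no depth.
- arm.close_job(): hands the job in, once; it reports no verdict.
The state is a dict: "time_s": time; "joints": joint angles; "qd": joint speeds; "effort": joint torques, N m; "tcp_pos": TCP position; "tool_rot": TCP orientation; "ft_force": force on the tool from outside, world axes, zero at the start; "torque": the same for the moment, N m; "finger_gap": opening from 0.0 (shut) to 1.0 (fully open).
Only numpy, scipy, OpenCV 4.12 (cv2) and the standard library are available. Lean on these libraries where they do the work, as an engineer would, in place of code of your own. Each camera call takes 0.05 s, during which the arm holds its last target.

### The job

Pick up the grinding jar (black collar, glass body, metal lid with a bar grip), turn it until the cross slot in its underside meshes with the cross-shaped drive on top of the press-to-run grinder, slide it home and keep it pressed down: the grinder runs only while the jar is held down against its spring plate, so finish while still gripping and pressing it. The jar is glass: keep it upright, set it on gently and press only as hard as the spring needs, never with more than about 40 N, and leave the tub, the clip-top jar and the scoop alone.

Things in the scene. Friction and masses are not known exactly. Their poses are not given: they have to be found in the camera images.
- jar: The loose grinding jar, about 0.32 kg (give or take a fifth), standing upright. Origin: centre of its underside; z up. Black collar 76 mm in diameter up to z = 31 mm, glass body 68 mm in diameter up to 97 mm, flat metal lid 72 mm in diameter up to 107 mm, on it a bar grip up to 137 mm.
- bar_grip (a point): Centre of the top of the jar's bar grip, on the jar's axis 137 mm above its underside. The bar is 52 mm long along the jar's x, 14 mm thick along its y and 30 mm high. Take it from above, fingers closing along the jar's y.
- jar_slot (a point): Mouth of the cross slot in the jar's underside, on the axis, 8 mm above the underside (the collar below it is open, 66 mm across). Arms along the jar's x and y, so the bar shows their heading; each 11.4 mm wide, over 40 mm from end to end, 20 mm deep. It meshes at four headings, 90 degrees apart.
- grinder: The press-to-run grinder, fixed: a white box 150 x 150 mm, its flat steel top 80 mm above the table. Origin: centre of its underside, under the drive; z up. On top a round steel spring plate, 84 mm in diameter, stands 10 mm proud; the black cross-shaped drive sticks up through it. The jar goes over the drive, its collar on the plate.
- drive_top (a point): Top centre of the drive, 106 mm above the table. x and y run along its two crossed ribs, each 36 mm long, 9 mm wide, top edges rounded: a few degrees off still slip in. It keeps its height and heading unless twisted by over 0.15 N m. An unmeshed jar stops on it, underside 98 mm above the table; meshed, it reaches the plate at 90 mm and is fully home at 82 mm.
- plate (a joint): How far the spring plate is pressed down, in m: 0 = up, 0.008 = fully down (hard stop). The spring pushes back with about 6 N at 0 and 12 N at 0.008, so the jar's weight alone does not press it down and it rises again when let go.
- tub: Bystander: a low clear portion tub with a black lid, 106 x 90 x 50 mm, origin at the centre of its underside.
- clip_jar: Bystander: an empty glass clip-top jar, 84 mm in diameter, 125 mm high, origin at the centre of its underside.
- scoop: Bystander: a small steel scoop 170 mm long, lying flat, handle to its -x, origin under the scoop between bowl and handle.

How it is judged:
By the outcome, as a careful person would: the job done as asked, in the order asked, and still so for the second after the job is handed in, while the arm keeps its last pose, push and grip.
It also fails if it takes over 48 s, if anything falls off the work surface, if the arm or the gripper's body presses on something with over 40 N, if the wrist force passes 120 N, or if a joint passes its speed limit or range.

## Working session

There is one attempt and no reset: what is moved stays moved. The work goes in short steps, Python scripts to look and compute and a tool call to move; the robot and the scene stay as the last step left them, time stands still between calls to the robot, and variables do not carry over. Pictures are saved under pics/ and viewed, and the job is handed in when it is done.

Besides the shell and the picture viewer there is one more tool, called after "Request:" by a JSON object that holds its "op" and its "data". drive_tool: Moves the arm, as the interface text tells. Its arguments: {"type":"object","properties":{"commands":{"type":"array","items":{"type":"number"}}},"required":["commands"]}

```bash
mkdir -p pics; ls
python3 - <<'E'
from station import arm, eyes
import cv2
s=arm.get_state(); print(s)
try: print(arm.finger_overhang)
except Exception as e: print(e)
for n in("side","top"):
    c=eyes.capture(n); cv2.imwrite(f"pics/{n}0.png",c["frame"]); print(n,c["camera_matrix"],c["k1"],c["R"],c["t"])
E
```

```text
pics
{'time_s': 0.0, 'joints': array([-1.52377630e+00,  2.59327261e-01,  1.53606494e+00, -2.57672747e-05,
        1.34800137e+00, -2.02835449e-01]), 'qd': array([-3.42224550e-04, -1.39068111e-03, -3.79581660e-04, -3.26231161e-05,
        3.82958457e-04, -1.57662653e-03]), 'effort': array([ 1.52706315e-05, -4.37304783e+01, -2.84001946e+01,  7.18679675e-02,
        4.11599223e-02, -1.22370793e-04]), 'tcp_pos': array([ 135.96593452, -532.40348164,  236.83343361]), 'tool_rot': array([-0.55792774,  0.43422062, -0.43337947,  0.558884  ]), 'ft_force': array([-0.31509441, -0.88479673, -0.5943519 ]), 'torque': array([ 0.01042029, -0.03575332, -0.0258005 ]), 'finger_gap': 1.0028791118960863}
19.0
side [[485.29607806   0.         322.52131083]
 [  0.         485.29607806 190.05882363]
 [  0.           0.           1.        ]] -0.13643614854917993 [[-0.99571655 -0.08984777 -0.02181587]
 [-0.03377647  0.57312498 -0.81877158]
 [ 0.08606802 -0.81452755 -0.57370477]] [ 551.46130552   56.37878964 1519.98930392]
top [[415.28434146   0.         318.83013211]
 [  0.         415.28434146 191.22486196]
 [  0.           0.           1.        ]] -0.07034371071465617 [[-0.00514013 -0.99998436 -0.00220449]
 [-0.98517896  0.00544198 -0.1714433 ]
 [ 0.17145262  0.00129057 -0.98519152]] [  77.90566022  546.19409498 1092.06967111]
```

View pics/side0.png

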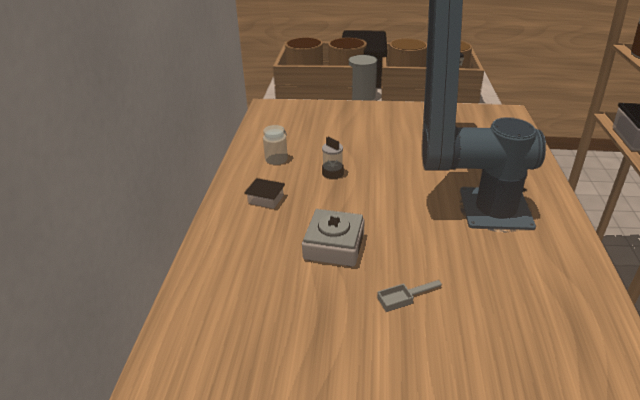

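View pics/top0.png

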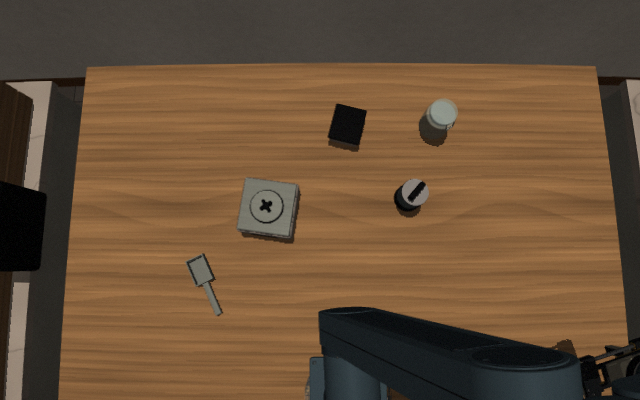

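The side view shows the jar at (333,158) and the grinder at (334,237). The top view shows the jar grip at (417,191) and the drive at (266,206). Next I'll enlarge both.

Run:
```python
import cv2, numpy as np
t=cv2.imread("pics/top0.png"); s=cv2.imread("pics/side0.png")
def crop(im,x,y,w,h,f): return cv2.resize(im[y:y+h,x:x+w],None,fx=f,fy=f,interpolation=cv2.INTER_CUBIC)
a=np.hstack([crop(t,237,172,64,72,6),crop(t,385,164,64,72,6)])
cv2.imwrite("pics/topc.png",a)
b=np.hstack([crop(s,302,200,64,72,6),crop(s,302,128,64,72,6)])
cv2.imwrite("pics/sidec.png",b)
```

```text
(no output)
```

View pics/topc.png

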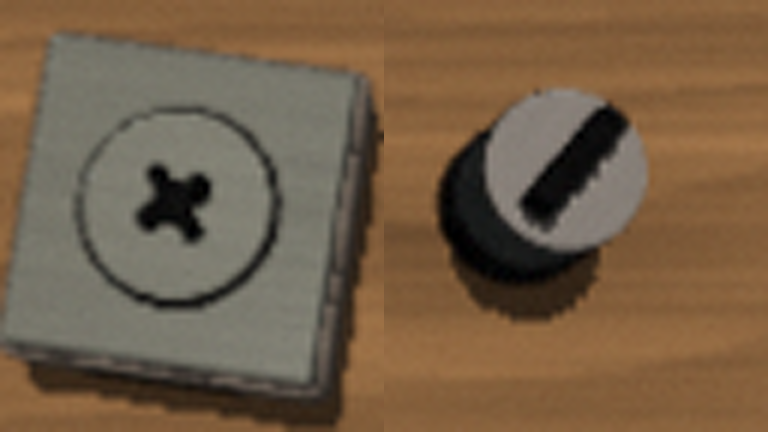

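View pics/sidec.png

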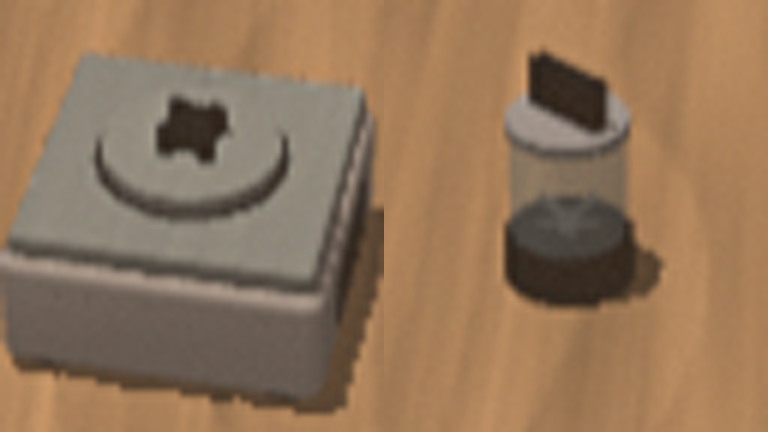

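```bash
cat > h.py <<'E'
import numpy as np, cv2
from scipy.optimize import least_squares
def norm(c,uv):
    uv=np.atleast_2d(np.asarray(uv,float)); K=c["camera_matrix"]
    d=(uv-K[:2,2])/np.array([K[0,0],K[1,1]]); u=d.copy()
    for _ in range(20): u=d/(1+c["k1"]*(u**2).sum(1,keepdims=True))
    return u
def rays(c,uv):
    u=norm(c,uv); d=np.c_[u,np.ones(len(u))]@c["R"]; return -c["R"].T@c["t"], d/np.linalg.norm(d,axis=1,keepdims=True)
def onplane(c,uv,z):
    o,d=rays(c,uv); return o+d*((z-o[2])/d[:,2])[:,None]
def proj(c,X):
    Y=np.atleast_2d(X)@c["R"].T+c["t"]; u=Y[:,:2]/Y[:,2:]; u=u*(1+c["k1"]*(u**2).sum(1,keepdims=True))
    return u*np.array([c["camera_matrix"][0,0],c["camera_matrix"][1,1]])+c["camera_matrix"][:2,2]
def tri(c1,p1,c2,p2):
    o1,d1=rays(c1,p1);o2,d2=rays(c2,p2);d1=d1[0];d2=d2[0]
    s=np.linalg.lstsq(np.c_[d1,-d2],o2-o1,rcond=None)[0]; a=o1+s[0]*d1;b=o2+s[1]*d2
    return (a+b)/2,np.linalg.norm(a-b)
E
python3 - <<'E'
from h import *
from station import eyes
C={n:eyes.capture(n) for n in("side","top")}
def big(n,x,y,w,h,f=4):
    return cv2.resize(C[n]["frame"][y:y+h,x:x+w],None,fx=f,fy=f,interpolation=cv2.INTER_CUBIC)
def back(p,x,y,f=4): return (np.asarray(p,float)+.5)/f-.5+np.array([x,y])
R={}
def cc(m,seed=None):
    n,l,s,ce=cv2.connectedComponentsWithStats(m.astype(np.uint8)); return l,s,ce
# dark masks
for key,n,(x,y,w,h),thr in (("drive","top",(257,196,20,22),70),("drive","side",(322,210,24,22),70),("bar","top",(404,178,26,27),70),("bar","side",(323,134,24,20),75)):
    g=big(n,x,y,w,h).max(2); m=g<thr
    l,s,ce=cc(m); print(key,n,[(i,s[i].tolist(),back(ce[i],x,y).round(2).tolist()) for i in range(1,len(s)) if s[i][4]>30])
    cv2.imwrite(f"pics/m_{key}_{n}.png",np.hstack([cv2.cvtColor((m*255).astype(np.uint8),cv2.COLOR_GRAY2BGR),big(n,x,y,w,h)]))
# lid blobs
for n,(x,y,w,h) in (("top",(394,170,44,45)),("side",(318,136,32,22))):
    hsv=cv2.cvtColor(big(n,x,y,w,h),cv2.COLOR_BGR2HSV); m=((hsv[...,1]<60)&(hsv[...,2]>95)).astype(np.uint8)
    cn=max(cv2.findContours(m,cv2.RETR_EXTERNAL,cv2.CHAIN_APPROX_NONE)[0],key=cv2.contourArea)
    e=cv2.fitEllipse(cv2.convexHull(cn)); print("lid",n,back(e[0],x,y),np.array(e[1])/4,e[2])
    v=big(n,x,y,w,h); cv2.ellipse(v,e,(0,0,255),1); cv2.imwrite(f"pics/lid_{n}.png",np.hstack([v,cv2.cvtColor(m*255,cv2.COLOR_GRAY2BGR)]))
E
python3 - <<'E'
import cv2,numpy as np,glob
f=sorted(glob.glob("pics/m_*.png"))+sorted(glob.glob("pics/lid_*.png"))
im=[cv2.imread(i) for i in f]
W=400
def pad(i): o=np.zeros((190,W,3),np.uint8); o[:min(190,i.shape[0]),:min(W,i.shape[1])]=i[:190,:W]; return o
im=[pad(i) for i in im]; cv2.imwrite("pics/mm.png",np.vstack([np.hstack(im[k:k+2]) for k in(0,2,4)])); print(f)
E
```

```text
drive top [(1, [11, 14, 50, 52, 1542], [265.68, 205.38])]
drive side [(1, [26, 27, 45, 40, 1171], [333.54, 221.15])]
bar top [(1, [14, 14, 73, 84, 2391], [416.1, 191.25]), (2, [0, 88, 24, 20, 251], [405.57, 202.81])]
bar side [(1, [14, 13, 49, 50, 1625], [332.18, 143.03])]
lid top [414.77900696 191.78059959] [25.93432999 27.14309883] 130.6445770263672
lid side [331.91652298 147.88557911] [12.12833595 20.61332703] 87.67488861083984
['pics/m_bar_side.png', 'pics/m_bar_top.png', 'pics/m_drive_side.png', 'pics/m_drive_top.png', 'pics/lid_side.png', 'pics/lid_top.png']
```

View pics/mm.png

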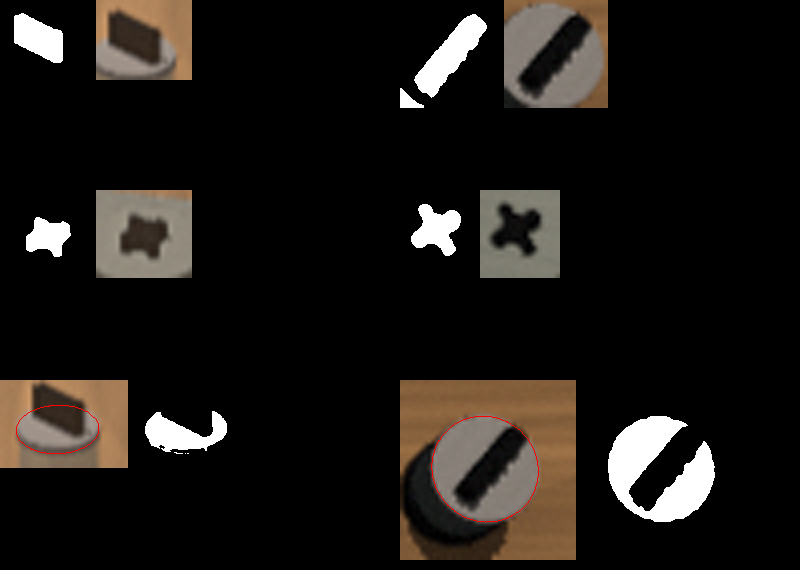

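Run:
```python
from h import *
from station import eyes
C={n:eyes.capture(n) for n in("side","top")}; T=C["top"];S=C["side"]
print("cam",rays(T,[0,0])[0],rays(S,[0,0])[0])
L,e=tri(T,[414.78,191.78],S,[331.92,147.89]); print("lid",L,e, "planes107",onplane(T,[414.78,191.78],107),onplane(S,[331.92,147.89],107))
print("drive c planes", onplane(T,[265.68,205.38],100),onplane(S,[333.54,221.15],100), tri(T,[265.68,205.38],S,[333.54,221.15]))
f=4
def big(n,x,y,w,h): return cv2.resize(C[n]["frame"][y:y+h,x:x+w],None,fx=f,fy=f,interpolation=cv2.INTER_CUBIC)
def back(p,x,y): return (np.asarray(p,float)+.5)/f-.5+np.array([x,y])
# box top quad
for n,(x,y,w,h),zz in (("top",(232,170,76,76),80),("side",(298,202,72,66),80)):
    hsv=cv2.cvtColor(big(n,x,y,w,h),cv2.COLOR_BGR2HSV); hh=cv2.medianBlur(hsv,5)
    m=(((hh[...,0]>22)&(hh[...,0]<75)&(hh[...,1]<70)&(hh[...,2]>90))).astype(np.uint8)
    cn=max(cv2.findContours(m,cv2.RETR_EXTERNAL,cv2.CHAIN_APPROX_NONE)[0],key=cv2.contourArea)
    hull=cv2.convexHull(cn)
    for eps in np.arange(4,60,1):
        q=cv2.approxPolyDP(hull,eps,True)
        if len(q)==4: break
    v=big(n,x,y,w,h); cv2.polylines(v,[q],True,(0,0,255),1); cv2.imwrite(f"pics/box_{n}.png",v)
    P=onplane(C[n],back(q[:,0],x,y),zz)[:,:2]; print("box",n,P.round(1).tolist(),P.mean(0), [round(np.degrees(np.arctan2(*(P[(i+1)%4]-P[i])[::-1]))%90,1) for i in range(4)],[round(np.linalg.norm(P[(i+1)%4]-P[i]),1) for i in range(4)])
    # plate: fit ellipse to ring dark pixels in top
    if n=="top":
        g=v.max(2); 
# drive heading: project dark pixels to z=106; 4th harmonic
for n,(x,y,w,h),thr in (("top",(257,196,20,22),70),("side",(322,210,24,22),70)):
    m=big(n,x,y,w,h).max(2)<thr
    yy,xx=np.nonzero(m); P=onplane(C[n],back(np.c_[xx,yy],x,y),104)[:,:2]; c=P.mean(0); d=P-c; r=np.hypot(*d.T);a=np.arctan2(d[:,1],d[:,0])
    for k in(2,4): print(n,"drive",c,np.degrees(np.angle((r**k*np.exp(4j*a)).sum())/4))
    # arm tips: radial extent per angle
    b=np.degrees(a)%360; ext=np.array([max(r[(np.abs((b-t+180)%360-180)<4)],default=0) for t in range(0,360,5)]); print(ext.round(0).tolist())
for n,(x,y,w,h),thr in (("top",(404,178,26,27),70),):
    m=(big(n,x,y,w,h).max(2)<thr).astype(np.uint8); l=cv2.connectedComponents(m)[1]; yy,xx=np.nonzero(l==1)
    for z in (122,137):
        P=onplane(C[n],back(np.c_[xx,yy],x,y),z)[:,:2]; ev,V=np.linalg.eigh(np.cov(P.T)); print("bar",z,P.mean(0),np.degrees(np.arctan2(V[1,1],V[0,1]))%180,np.sqrt(ev*12))
```

```text
cam [ 351.261171     73.52267012 1169.71084229] [ 420.180953   1255.30863958  930.21707659]
lid [ 535.14042809 -177.07629025   98.46005262] 0.6340670160196819 planes107 [[ 533.35554274 -175.05893264  107.        ]] [[ 534.27658491 -162.47018441  107.        ]]
drive c planes [[500.78647354 213.4692649  100.        ]] [[501.36346105 222.21905883 100.        ]] (array([501.83395676, 214.3027921 ,  93.61392534]), np.float64(0.3068231877388025))
box top [[578.4, 270.0], [558.5, 137.5], [425.3, 157.3], [444.8, 290.6]] [501.74060096 213.84866472] [np.float64(81.5), np.float64(81.6), np.float64(81.7), np.float64(81.2)] [np.float64(134.0), np.float64(134.6), np.float64(134.7), np.float64(135.1)]Traceback (most recent call last):
  File "<stdin>", line 20, in <module>
IndexError: index 1 is out of bounds for axis 0 with size 1
```

```bash
python3 -c "
import cv2,numpy as np
a=cv2.imread('pics/box_top.png');b=cv2.imread('pics/box_side.png')
o=np.zeros((310,620,3),np.uint8);o[:a.shape[0],:a.shape[1]]=a;o[:b.shape[0],310:310+b.shape[1]]=b;cv2.imwrite('pics/box.png',o)"
```

```text
(no output)
```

View pics/box.png

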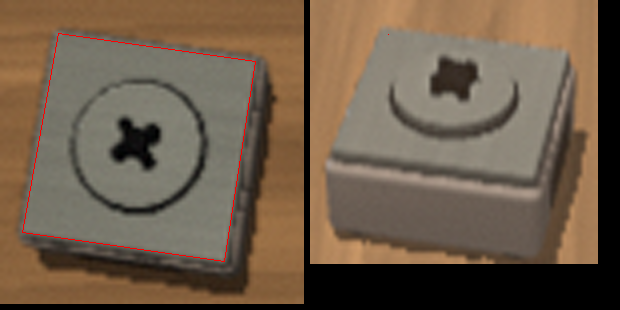

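The box centre in the top view is clean at (502, 214). The side box mask failed, so I'll finish the headings and measure the heights from better side-view features.

```bash
python3 - <<'E'
from h import *
from station import eyes
C={n:eyes.capture(n) for n in("side","top")}; T=C["top"];S=C["side"]
f=4
def big(n,x,y,w,h): return cv2.resize(C[n]["frame"][y:y+h,x:x+w],None,fx=f,fy=f,interpolation=cv2.INTER_CUBIC)
def back(p,x,y): return (np.asarray(p,float)+.5)/f-.5+np.array([x,y])
for n,(x,y,w,h),thr in (("top",(257,196,20,22),70),("side",(322,210,24,22),70)):
    m=big(n,x,y,w,h).max(2)<thr
    yy,xx=np.nonzero(m); P=onplane(C[n],back(np.c_[xx,yy],x,y),104)[:,:2]; c=P.mean(0); d=P-c; r=np.hypot(*d.T);a=np.arctan2(d[:,1],d[:,0])
    for k in(2,4): print(n,"drive",c,np.degrees(np.angle((r**k*np.exp(4j*a)).sum())/4))
    b=np.degrees(a)%360; ext=[max(r[(np.abs((b-t+180)%360-180)<4)],default=0) for t in range(0,360,5)]; print(np.round(ext).astype(int).tolist())
x,y,w,h=404,178,26,27
m=(big("top",x,y,w,h).max(2)<70).astype(np.uint8); l=cv2.connectedComponents(m)[1]; yy,xx=np.nonzero(l==1)
for z in (122,137):
    P=onplane(T,back(np.c_[xx,yy],x,y),z)[:,:2]; ev,V=np.linalg.eigh(np.cov(P.T)); print("bar",z,P.mean(0),np.degrees(np.arctan2(V[1,1],V[0,1]))%180,np.sqrt(ev*12))
E
python3 - <<'E'
import cv2,numpy as np
t=cv2.imread("pics/top0.png"); s=cv2.imread("pics/side0.png")
c=lambda im,x,y,w,h,f: cv2.resize(im[y:y+h,x:x+w],None,fx=f,fy=f,interpolation=cv2.INTER_CUBIC)
a=np.vstack([np.hstack([c(t,250,192,32,28,12),c(s,318,206,32,28,12)]),])
b=np.vstack([a,np.hstack([c(t,400,176,32,21,12),c(s,318,134,32,21,12)])])
cv2.imwrite("pics/zoom.png",b)
E
```

```text
top drive [500.22614508 212.93677118] 31.377608133016675
top drive [500.22614508 212.93677118] 31.514018258678234
[10, 11, 13, 17, 18, 19, 19, 19, 19, 18, 16, 12, 11, 10, 10, 10, 10, 11, 13, 15, 16, 17, 18, 18, 18, 18, 18, 17, 16, 15, 12, 10, 10, 9, 9, 10, 10, 11, 12, 17, 18, 19, 19, 19, 19, 19, 17, 13, 11, 9, 9, 9, 11, 12, 13, 15, 15, 16, 17, 18, 18, 17, 17, 17, 17, 16, 15, 12, 11, 10, 10, 10]
side drive [501.0165631  227.05285179] 31.019241205578954
side drive [501.0165631  227.05285179] 30.51387840520942
[15, 15, 15, 15, 15, 16, 16, 17, 19, 20, 20, 20, 20, 19, 14, 14, 13, 13, 13, 14, 19, 22, 23, 23, 22, 20, 17, 15, 13, 13, 12, 12, 13, 13, 13, 14, 15, 15, 15, 16, 16, 16, 16, 18, 19, 19, 19, 19, 19, 19, 16, 15, 15, 14, 15, 18, 19, 20, 22, 22, 22, 20, 17, 15, 14, 13, 13, 12, 12, 12, 12, 14]
bar 122 [ 532.18491106 -175.04375023] 139.1521651182397 [16.54674017 60.00090115]
bar 137 [ 529.59463902 -171.48504285] 139.1521651182397 [16.3098417  59.14187261]
```

View pics/zoom.png

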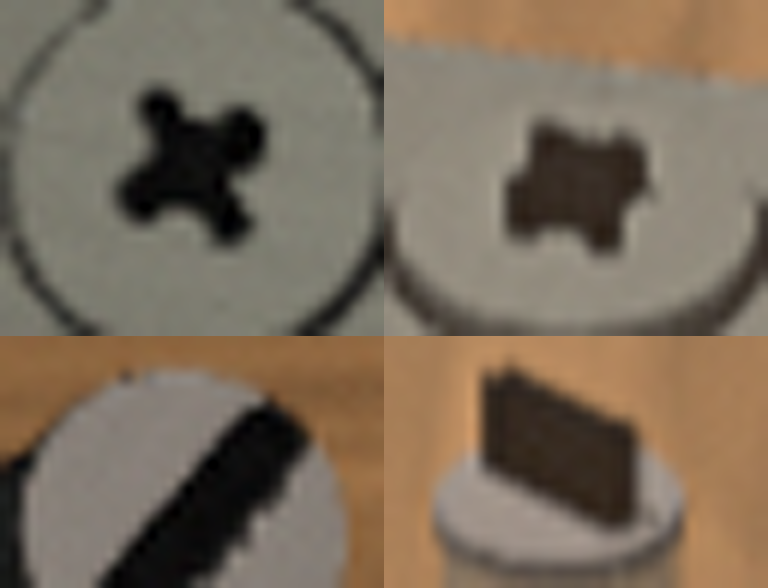

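Run:
```python
from h import *
from station import eyes
C={n:eyes.capture(n) for n in("side","top")}; T=C["top"];S=C["side"]
print("bar +x end",tri(T,[423.6,182.3],S,[326.7,136.2]))
a=onplane(S,[[326.7,136.2]],137)[0];print(a,onplane(T,[423.6,182.3],137))
# front top edge in side: (483,377)->(637,430) zoom
p=onplane(S,[[318+(483-384)/12-.5,134+(377-336)/12-.5],[318+(637-384)/12-.5,134+(430-336)/12-.5]],137); d=p[1]-p[0]; print(p,np.degrees(np.arctan2(d[1],d[0]))%180,np.hypot(*d[:2]))
# plate centre: ring mask in top
f=4;x,y,w,h=245,186,44,42
b=cv2.resize(T["frame"][y:y+h,x:x+w],None,fx=f,fy=f,interpolation=cv2.INTER_CUBIC)
m=(b.max(2)<95).astype(np.uint8); cn=sorted(cv2.findContours(m,cv2.RETR_EXTERNAL,cv2.CHAIN_APPROX_NONE)[0],key=cv2.contourArea)
hull=cv2.convexHull(np.vstack(cn)); e=cv2.fitEllipse(hull); u=(np.array(e[0])+.5)/f-.5+[x,y]; print("plate ring",u,np.array(e[1])/4,onplane(T,u,85))
# drive tips top view & side: tip pairs
tt=np.array([[155,105],[245,235],[130,195],[247,130]])/12-.5+[250,192]
P=onplane(T,tt,106)[:,:2]; print("tips",P.round(1).tolist(),P.mean(0))
ts=np.array([[545,130],[605,240],[520,225],[632,148]],float); ts=(ts-[384,0])/12-.5+[318,206]
Q=onplane(S,ts,106)[:,:2]; print("tips side",Q.round(1).tolist(),Q.mean(0))
for i,j in((0,1),(2,3)):
  for Z in(P,Q): print(np.degrees(np.arctan2(*(Z[j]-Z[i])[::-1]))%180)
print("lid z from side ellipse y extents", onplane(S,[331.92,147.0],107))
print(proj(S,[[533.4,-175,107],[533.4,-175,0],[501.5,213.8,80],[501.5,213.8,106]]),proj(T,[[533.4,-175,137]]))
```

```text
bar +x end (array([ 553.47615823, -192.32881723,  134.88448235]), np.float64(0.9984474282258756))
[ 553.62619803 -188.6636888   137.        ] [[ 552.55526236 -191.75198338  137.        ]]
[[ 556.42084615 -183.4819444   137.        ]
 [ 511.18744305 -155.34412351  137.        ]] 148.1159729441849 53.27098384707881
plate ring [266.33907127 206.10105324] [34.17318344 35.02283478] [[500.95438232 213.65695859  85.        ]]
tips [[513.4, 221.4], [485.0, 201.5], [493.8, 226.5], [507.9, 201.4]] [500.03463493 212.67468683]
tips side [[509.5, 209.0], [493.1, 247.9], [512.5, 243.8], [489.2, 214.4]] [501.05282008 228.78207253]
35.047072852838795
112.89445786197315
119.23301718332448
51.55609136273824
lid z from side ellipse y extents [[ 534.7200015  -168.46112533  107.        ]]
[[332.44945602 146.04881401]
 [332.76466745 172.47007416]
 [333.76947146 224.88935056]
 [333.69169961 217.51567568]] [[417.41390303 189.74904412]]
```

Run:
```python
from station import arm
import numpy as np
from scipy.spatial.transform import Rotation as R
s=arm.get_state(); M=R.from_quat(s["tool_rot"]).as_matrix(); print(M.round(3)); print(np.degrees(np.arctan2(M[1,0],M[0,0])))
```

```text
[[ 0.247  0.     0.969]
 [-0.969  0.     0.247]
 [-0.    -1.     0.   ]]
-75.68864123865028
```

Request:
{"op": "drive_tool", "data": {"commands": [1, 0.033, 0.03, -0.003, 10.4, 1, 0.033, 0.03, -0.003, 10.4, 1, 0.033, 0.03, -0.003, 10.4, 1, 0.033, 0.03, -0.003, 10.4, 1, 0.033, 0.03, -0.003, 10.4, 1, 0.033, 0.03, -0.003, 10.4, 1, 0.033, 0.03, -0.003, 10.4, 1, 0.033, 0.03, -0.003, 10.4, 1, 0.033, 0.03, -0.003, 10.4, 1, 0.033, 0.03, -0.003, 10.4, 1, 0.033, 0.03, -0.003, 10.4, 1, 0.033, 0.03, -0.003, 10.4, 1, 0, 0, 0, 0, 1, 0, 0, 0, 0]}}

```text
time_s: 2.25
tcp_pos: [531.6, -173.1, 201.5]
tool_rot: [-0.643, -0.293, 0.294, 0.643]
ft_force: [-0.2, 0.3, -0.3]
finger_gap: 1.001
```

Run:
```python
from station import arm,eyes
import numpy as np,cv2
from scipy.spatial.transform import Rotation as R
s=arm.get_state(); M=R.from_quat(s["tool_rot"]).as_matrix(); print(s["tcp_pos"],np.degrees(np.arctan2(M[1,0],M[0,0])),s["joints"].round(3))
t=eyes.capture("top")["frame"];s=eyes.capture("side")["frame"]
c=lambda im,x,y,w,h,f: cv2.resize(im[y:y+h,x:x+w],None,fx=f,fy=f,interpolation=cv2.INTER_CUBIC)
cv2.imwrite("pics/g1.png",np.hstack([c(t,360,140,100,110,4),c(s,285,80,100,110,4)]))
```

```text
[ 531.5817502  -173.06655866  201.52297788] 49.04988844344617 [-5.140e-01  3.020e-01  1.567e+00 -1.000e-03  1.273e+00 -1.370e+00]
```

View pics/g1.png

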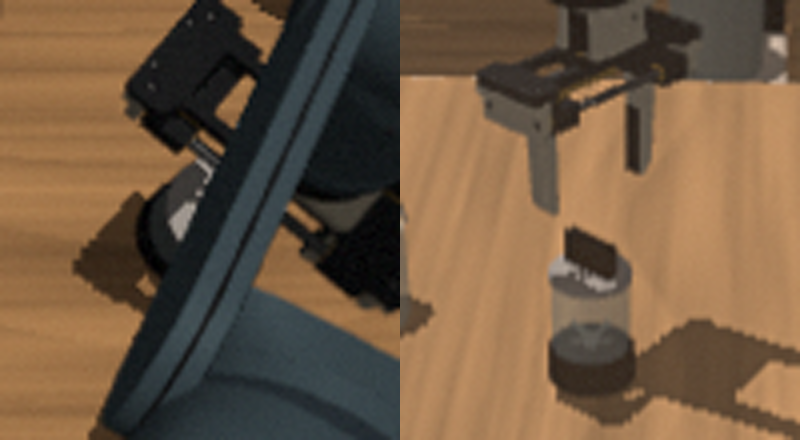

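The fingers straddle the bar in the side view (bar at about (590,250), fingers at (545,190) and (638,140)), while the arm hides most of the top view. I'll correct by about 2 mm and go down.

Request:
{"op": "drive_tool", "data": {"commands": [1, 0.002, -0.002, -0.02, 0.3, 1, 0, 0, -0.02, 0, 1, 0, 0, -0.015, 0, 1, 0, 0, -0.01, 0, 1, 0, 0, -0.006, 0, 1, 0, 0, 0, 0]}}

```text
time_s: 3.1
tcp_pos: [533.9, -175.0, 130.5]
tool_rot: [-0.642, -0.295, 0.296, 0.642]
ft_force: [0.1, 0.0, 0.6]
finger_gap: 1.003
```

Run:
```python
from station import arm,eyes
import numpy as np,cv2
t=eyes.capture("top")["frame"];s=eyes.capture("side")["frame"]
c=lambda im,x,y,w,h,f: cv2.resize(im[y:y+h,x:x+w],None,fx=f,fy=f,interpolation=cv2.INTER_CUBIC)
cv2.imwrite("pics/g2.png",np.hstack([c(s,295,100,70,85,6),c(t,385,150,60,85,6)]))
```

```text
(no output)
```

View pics/g2.png

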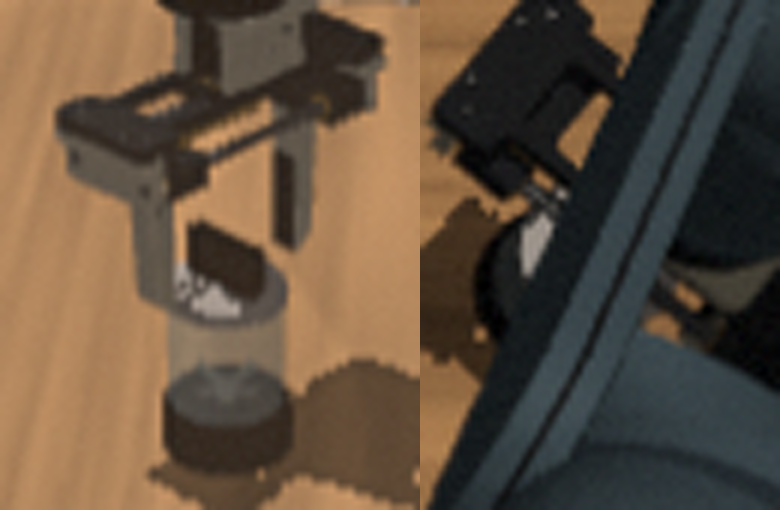

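In the side view the bar (227,265) sits midway between the fingers (150,295) and (293,240), so I'm closing.

Request:
{"op": "drive_tool", "data": {"commands": [-1, 0, 0, 0, 0, -1, 0, 0, 0, 0, -1, 0, 0, 0, 0, -1, 0, 0, 0, 0, -1, 0, 0, 0, 0, -1, 0, 0, 0, 0, -1, 0, 0, 0, 0, -1, 0, 0, 0, 0]}}

```text
time_s: 4.2
tcp_pos: [534.0, -174.9, 130.6]
tool_rot: [-0.642, -0.296, 0.296, 0.642]
ft_force: [-0.4, 0.3, 0.8]
finger_gap: 0.192
```

Request:
{"op": "drive_tool", "data": {"commands": [-1, 0, 0, 0, 0, -1, 0, 0, 0, 0, -1, 0, 0, 0, 0]}}

```text
time_s: 4.58
tcp_pos: [534.0, -175.0, 130.6]
tool_rot: [-0.642, -0.296, 0.296, 0.642]
ft_force: [-0.1, -0.2, -0.5]
finger_gap: 0.144
```

Request:
{"op": "drive_tool", "data": {"commands": [-1, 0, 0, 0.005, 0, -1, 0, 0, 0.015, 0, -1, 0, 0, 0.03, 0, -1, 0, 0, 0.03, 0, -1, 0, 0, 0.03, 0, -1, 0, 0, 0.025, 0, -1, 0, 0, 0.005, 0, -1, 0, 0, 0, 0, -1, 0, 0, 0, 0]}}

```text
time_s: 5.7
tcp_pos: [533.4, -174.6, 269.4]
tool_rot: [-0.642, -0.295, 0.296, 0.643]
ft_force: [0.0, -0.4, -2.7]
finger_gap: 0.151
```

Run:
```python
from station import arm,eyes
import numpy as np,cv2
print(arm.get_state()["ft_force"],arm.get_state()["torque"])
t=eyes.capture("top")["frame"];s=eyes.capture("side")["frame"]
c=lambda im,x,y,w,h,f: cv2.resize(im[y:y+h,x:x+w],None,fx=f,fy=f,interpolation=cv2.INTER_CUBIC)
cv2.imwrite("pics/g3.png",np.hstack([c(s,290,50,80,130,4),c(t,370,130,90,130,4)]))
```

```text
[ 0.01620567 -0.3502792  -2.68323255] [ 0.02426725 -0.13268579  0.00835737]
```

View pics/g3.png

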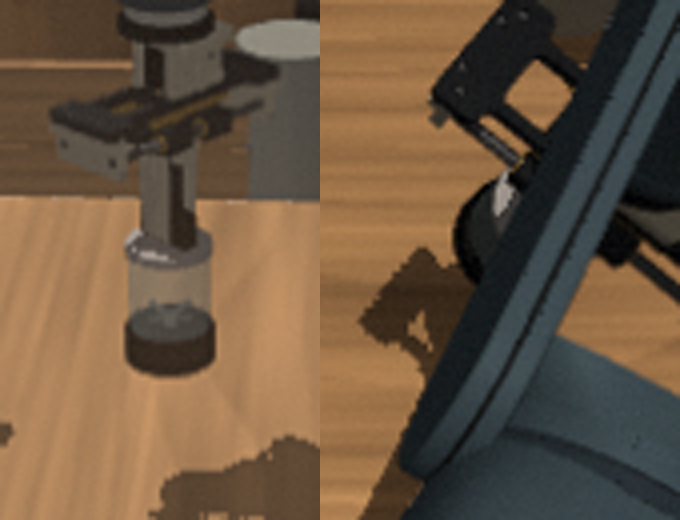

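Request:
{"op": "drive_tool", "data": {"commands": [-1, 0, 0.015, 0, 0, -1, -0.002, 0.03, 0, -1.8, -1, -0.003, 0.035, 0, -1.8, -1, -0.003, 0.035, 0, -1.8, -1, -0.003, 0.035, 0, -1.8, -1, -0.003, 0.035, 0, -1.8, -1, -0.003, 0.035, 0, -1.8, -1, -0.003, 0.035, 0, -1.8, -1, -0.003, 0.035, 0, -1.8, -1, -0.003, 0.035, 0, -1.8, -1, -0.003, 0.035, 0, -1.8, -1, -0.003, 0.02, 0, -1.5, -1, 0, 0.009, 0, 0, -1, 0, 0, 0, 0, -1, 0, 0, 0, 0]}}

```text
time_s: 7.68
tcp_pos: [502.0, 213.4, 270.6]
tool_rot: [0.683, 0.182, -0.183, -0.683]
ft_force: [0.1, 0.3, -2.7]
finger_gap: 0.15
```

Run:
```python
from station import arm,eyes
import numpy as np,cv2
from scipy.spatial.transform import Rotation as R
s=arm.get_state(); M=R.from_quat(s["tool_rot"]).as_matrix(); print(s["tcp_pos"],np.degrees(np.arctan2(M[1,0],M[0,0])),s["joints"].round(3),s["ft_force"],s["finger_gap"])
t=eyes.capture("top")["frame"];s=eyes.capture("side")["frame"]
c=lambda im,x,y,w,h,f: cv2.resize(im[y:y+h,x:x+w],None,fx=f,fy=f,interpolation=cv2.INTER_CUBIC)
cv2.imwrite("pics/g4s.png",s);cv2.imwrite("pics/g4t.png",t)
cv2.imwrite("pics/g4.png",np.hstack([c(s,280,100,100,140,4),c(t,220,130,90,140,4)]))
```

```text
[502.019809   213.42653633 270.5635596 ] 29.895043202959805 [ 0.198  0.231  1.491 -0.     1.42  -0.324] [ 0.12441074  0.32069335 -2.66173424] 0.15038261844852038
```

View pics/g4.png

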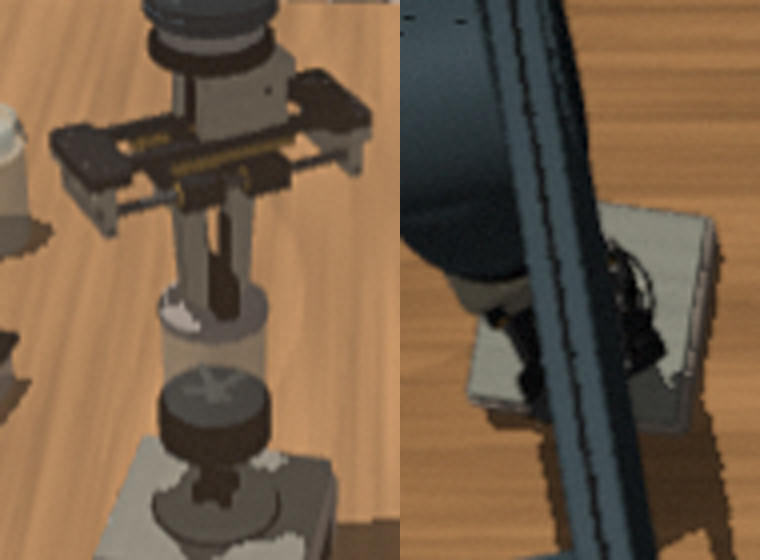

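Run:
```python
from h import *
from station import eyes
S=eyes.capture("side"); g=S["frame"].max(2).astype(int)
for r in range(198,212,2):
    row=g[r,310:345]; print(r,row.tolist())
for z in (140,155,170): print(z,proj(S,[[502.0,213.4,z]]))
def sub(row,t):
    # subpixel left/right crossing
    i=[k for k in range(len(row)-1) if (row[k]-t)*(row[k+1]-t)<0]; return [k+(row[k]-t)/(row[k]-row[k+1]) for k in i]
for r in range(200,212): e=sub(g[r,300:370],75); print(r,[round(300+v,1) for v in e])
print("plate/drive rows")
for r in range(216,226): e=sub(g[r,310:360],60); print(r,[round(310+v,1) for v in e])
```

```text
198 [178, 171, 170, 174, 177, 180, 185, 187, 195, 184, 78, 68, 74, 75, 76, 76, 86, 85, 83, 83, 85, 88, 94, 94, 91, 91, 82, 77, 72, 73, 73, 74, 72, 71, 69]
200 [177, 171, 175, 177, 179, 183, 186, 191, 197, 121, 51, 65, 76, 77, 73, 77, 76, 77, 75, 74, 74, 78, 85, 84, 83, 80, 80, 78, 70, 74, 72, 72, 71, 72, 70]
202 [172, 171, 176, 178, 181, 187, 188, 194, 203, 119, 53, 45, 67, 76, 77, 76, 76, 76, 74, 74, 75, 73, 72, 74, 73, 71, 73, 72, 72, 73, 71, 71, 71, 72, 65]
204 [172, 174, 179, 179, 181, 187, 188, 195, 203, 121, 54, 48, 51, 54, 61, 71, 74, 75, 76, 75, 76, 73, 73, 73, 71, 74, 75, 73, 74, 72, 73, 66, 65, 58, 49]
206 [173, 179, 180, 180, 187, 189, 191, 200, 202, 121, 52, 48, 52, 52, 53, 51, 52, 53, 61, 65, 65, 67, 66, 67, 67, 66, 64, 59, 55, 51, 51, 54, 52, 51, 50]
208 [178, 182, 181, 183, 190, 181, 179, 182, 186, 151, 62, 46, 50, 50, 51, 51, 53, 51, 53, 53, 50, 50, 50, 50, 52, 49, 52, 49, 53, 51, 50, 51, 52, 53, 53]
210 [179, 184, 181, 187, 181, 147, 142, 144, 147, 146, 83, 47, 48, 51, 53, 52, 50, 52, 50, 50, 52, 52, 50, 50, 51, 49, 53, 51, 50, 51, 52, 52, 54, 50, 49]
140 [[333.41188
[... 653 characters left out ...]
64(319.9), np.float64(346.8)]
209 [np.float64(319.9), np.float64(346.6)]
210 [np.float64(320.2), np.float64(346.2)]
211 [np.float64(320.7), np.float64(345.6)]
plate/drive rows
216 [np.float64(329.3), np.float64(337.8)]
217 [np.float64(329.8), np.float64(337.5)]
218 [np.float64(329.8), np.float64(338.9)]
219 [np.float64(329.7), np.float64(339.3)]
220 [np.float64(339.2)]
221 [np.float64(327.8), np.float64(339.2)]
222 [np.float64(327.8), np.float64(338.3)]
223 [np.float64(327.7), np.float64(337.4)]
224 [np.float64(327.8), np.float64(337.2), np.float64(348.8), np.float64(349.2)]
225 [np.float64(328.4), np.float64(330.2), np.float64(333.8), np.float64(337.2), np.float64(348.8), np.float64(349.2)]
```

Heading and lateral fit are good: in the side view the collar centre is at column 333.3 and the drive at 333.5. I'll trim the heading by +1.7° and lower the jar.

Request:
{"op": "drive_tool", "data": {"commands": [-1, -0.0005, 0.0002, -0.01, 1.7, -1, 0, 0, -0.012, 0, -1, 0, 0, -0.008, 0, -1, 0, 0, -0.005, 0, -1, 0, 0, -0.002, 0, -1, 0, 0, 0, 0]}}

```text
time_s: 8.57
tcp_pos: [501.6, 214.3, 233.7]
tool_rot: [-0.68, -0.193, 0.193, 0.68]
ft_force: [0.2, 0.3, -2.1]
finger_gap: 0.149
```

Request:
{"op": "drive_tool", "data": {"commands": [-1, 0, 0, -0.001, 0, -1, 0, 0, -0.001, 0, -1, 0, 0, -0.001, 0, -1, 0, 0, -0.001, 0, -1, 0, 0, -0.001, 0, -1, 0, 0, 0, 0]}}

```text
time_s: 9.32
tcp_pos: [501.4, 214.3, 228.5]
tool_rot: [-0.68, -0.192, 0.193, 0.68]
ft_force: [-0.3, -0.4, -3.4]
finger_gap: 0.151
```

Request:
{"op": "drive_tool", "data": {"commands": [-1, 0, -0.0005, -0.001, 0, -1, 0, 0, -0.001, 0, -1, 0, 0, -0.001, 0, -1, 0, 0, 0, 0]}}

```text
time_s: 9.82
tcp_pos: [501.4, 213.7, 225.5]
tool_rot: [-0.68, -0.193, 0.193, 0.68]
ft_force: [-0.4, 0.5, -2.9]
finger_gap: 0.147
```

Request:
{"op": "drive_tool", "data": {"commands": [-1, 0, 0, -0.001, 0, -1, 0, 0, -0.001, 0, -1, 0, 0, -0.001, 0, -1, 0, 0, -0.001, 0, -1, 0, 0, 0, 0]}}

```text
time_s: 10.45
tcp_pos: [501.4, 213.7, 221.5]
tool_rot: [-0.68, -0.193, 0.193, 0.68]
ft_force: [-0.0, 0.5, -2.3]
finger_gap: 0.151
```

It has meshed: the TCP passed the 228.6 stop height with no contact force. Next I'll press against the spring in small steps.

Request:
{"op": "drive_tool", "data": {"commands": [-1, 0, 0, -0.001, 0, -1, 0, 0, -0.001, 0, -1, 0, 0, -0.001, 0, -1, 0, 0, -0.001, 0, -1, 0, 0, 0, 0]}}

```text
time_s: 11.08
tcp_pos: [501.6, 213.8, 218.0]
tool_rot: [0.68, 0.193, -0.192, -0.68]
ft_force: [-1.1, -0.5, 4.4]
finger_gap: 0.147
```

Request:
{"op": "drive_tool", "data": {"commands": [-1, 0, 0, -0.001, 0, -1, 0, 0, -0.001, 0, -1, 0, 0, -0.001, 0, -1, 0, 0, 0, 0]}}

```text
time_s: 11.58
tcp_pos: [501.7, 213.8, 215.1]
tool_rot: [0.68, 0.193, -0.192, -0.68]
ft_force: [-1.8, -1.2, 5.8]
finger_gap: 0.146
```

Request:
{"op": "drive_tool", "data": {"commands": [-1, 0, 0, -0.001, 0, -1, 0, 0, -0.001, 0, -1, 0, 0, 0, 0]}}

```text
time_s: 11.95
tcp_pos: [501.7, 213.8, 213.3]
tool_rot: [0.68, 0.193, -0.192, -0.68]
ft_force: [-2.1, -0.5, 8.0]
finger_gap: 0.147
```

Request:
{"op": "drive_tool", "data": {"commands": [-1, 0, 0, -0.001, 0, -1, 0, 0, 0, 0]}}

```text
time_s: 12.2
tcp_pos: [501.7, 213.8, 212.6]
tool_rot: [0.68, 0.193, -0.192, -0.68]
ft_force: [-3.3, -1.2, 8.7]
finger_gap: 0.149
```

Request:
{"op": "drive_tool", "data": {"commands": [-1, 0, 0, -0.0007, 0, -1, 0, 0, 0, 0]}}

```text
time_s: 12.45
tcp_pos: [501.8, 213.8, 212.5]
tool_rot: [0.68, 0.193, -0.192, -0.68]
ft_force: [-4.3, -1.7, 13.2]
finger_gap: 0.15
```

Request:
{"op": "drive_tool", "data": {"commands": [-1, 0, 0, 0, 0, -1, 0, 0, 0, 0, -1, 0, 0, 0, 0, -1, 0, 0, 0, 0]}}

```text
time_s: 12.95
tcp_pos: [501.8, 213.8, 212.6]
tool_rot: [0.68, 0.193, -0.192, -0.68]
ft_force: [-2.3, -0.5, 13.1]
finger_gap: 0.148
```

Run:
```python
from station import arm,eyes
import numpy as np,cv2
s=arm.get_state(); print(s["tcp_pos"],s["ft_force"],s["torque"])
t=eyes.capture("top")["frame"];s=eyes.capture("side")["frame"]
c=lambda im,x,y,w,h,f: cv2.resize(im[y:y+h,x:x+w],None,fx=f,fy=f,interpolation=cv2.INTER_CUBIC)
cv2.imwrite("pics/g5t.png",t)
cv2.imwrite("pics/g5.png",np.hstack([c(s,280,130,100,140,4),c(t,210,130,100,140,4)]))
```

```text
[501.80742281 213.81809778 212.57447137] [-2.29477185 -0.52913583 13.11324415] [-0.25511188  0.7932522  -0.01303913]
```

View pics/g5.png

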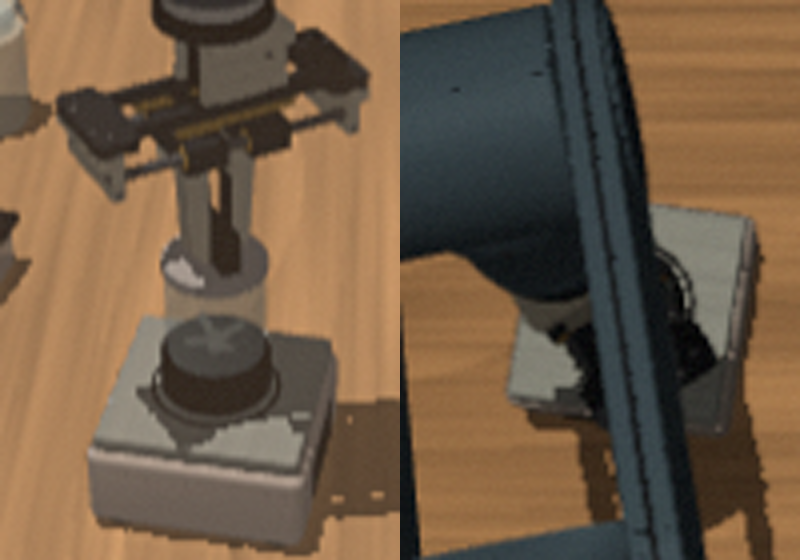

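The jar stands upright on the drive, with its collar at (215,365) in the crop. The plate rim shows almost flush, and the force is steady at 13 N, so I'm handing in.

```bash
python3 -c "
from station import arm
print(arm.close_job()); s=arm.get_state(); print(s['time_s'],s['tcp_pos'],s['ft_force'])"
```

```text
the job is handed in; nothing more can be done
None
the job is handed in; nothing more can be done
```

The jar is meshed on the drive and pressed down to what looks like the plate's hard stop, with the gripper still holding and pressing it. I handed it in at about 13 s.

**What I did:** I gripped the jar by its bar and lifted it. I turned it about 18° to the drive's heading (about 31.5°) and lowered it in 1 mm steps.

**Last checks:**
- **Meshing:** the jar passed the 98 mm unmeshed stop with no contact force.
- **Pressing:** the spring force then rose to about 9 N. The last 0.7 mm of commanded travel moved the tool only 0.1 mm and raised the force to 13 N. The tool stopped at 212.5 mm, against 212.6 mm predicted for fully home.
- **Hold:** the force stayed at 13 N over another half second. The final pictures show the jar upright and the plate nearly flush. I never moved near the tub, the clip-top jar or the scoop.

**What failed or disagreed:**
- The side-view outline of the grinder box failed. The drive position therefore came mainly from the top view, and the side view agreed to about 1 mm in x.
- The side-view bar heading (148°) disagreed with the top-view one (139°). I used the top view, and the jaws closed cleanly on it.
- A side force of 2 to 4 N and a moment of about 0.8 N m remained at the wrist while pressing.
- With no plate reading, being fully down is inferred from height, force and picture.

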